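# Put the paddle and strainer spoon away under the slide cover

## Task

Slide the flat cover of the beige rack tray all the way back off the empty bay, lay the wooden paddle and the stainless strainer spoon down in that bay, both lying low inside it and not dropped in, then slide the cover fully shut over them and let go. Leave the two glass jars and the red scoop in the other bay where they are.

Things in the scene. Friction and masses are not known exactly. Their poses are not given: they have to be found in the camera images.
- tray: Beige plastic rack tray, fixed, 250 mm along its x, 316 mm along its y, turned at most 10 degrees. Origin: centre of its underside, z up. Two equal open-topped bays side by side along y, split by a 4 mm wall at y = 0. Walls are 56 mm high; guide rails on the 316 mm sides rise to 66 mm; 20 mm thick stacking pegs just outside the corners to 72 mm. The bay on its +y side holds the scoop.
- bay (a point): Centre of the floor of the empty bay (tray x = 0, y = -77 mm, 6 mm above the worktop). Inside, the bay is 230 mm along tray x, 150 mm along tray y (tray y -152 to -2 mm) and 50 mm deep; its axes are the tray's.
- cover (a joint): Position (m) of the flat cover, 234 (tray x) by 158 mm (tray y), top face 62 mm, underside 57 mm above the worktop, captive in the guides. 0 = fully shut over the empty bay; grows as it slides along tray +y; 0.154 (stop) = fully back, over the scoop's bay. Friction about 2 N, slight damping; stays where left. Starts shut or up to 60 mm open.
- cover_grip (a point): Middle of the upright grip bar on the cover (moves with it). The bar is 100 mm long along tray x, 14 mm thick along tray y, and stands 62 to 98 mm above the worktop; this point is 80 mm above it, at tray x = 0, tray y = -42 mm + joint value.
- paddle: Loose wooden rice paddle, 185 mm long, about 60 g, lying flat on the worktop. Origin on its underside near the balance point; x runs towards the blade, z up. Straight handle 20 mm wide (y), 16 mm thick, from x = -95 to +20 mm (free to grip up to x = +10); flat blade 8 mm thick, up to 58 mm wide, from x = +15 to +90 mm.
- paddle_tip (a point): Blade end of the paddle: x = +88 mm, 6 mm above its underside.
- paddle_tail (a point): Handle end of the paddle: x = -93 mm, 6 mm above its underside.
- spoon: Loose stainless strainer spoon, 190 mm long, about 90 g, lying on the worktop bowl upwards. Origin on its underside near the balance point; x runs along it towards the bowl, z up. Straight handle 18 mm wide (y), 14 mm thick, from x = -100 to 0 mm, then a thinner neck; round perforated bowl 62 mm across and 20 mm tall, centred at x = +59 mm.
- spoon_tip (a point): Bowl end of the spoon: x = +88 mm, 6 mm above its underside.
- spoon_tail (a point): Handle end of the spoon: x = -98 mm, 6 mm above its underside.
- jar_tall: Bystander: glass jar with wire lever lid, 90 mm across, 150 mm tall, standing at the far side; origin centre of its underside.
- jar_short: Bystander: glass jar with wire lever lid, 90 mm across, 110 mm tall, standing at the far side; origin centre of its underside.
- scoop: Bystander: small red plastic scoop, 130 mm long, 50 mm wide, 32 mm tall, lying in the tray's other bay below the cover's level, so the cover passes over it; origin on its underside near the middle.

How it is judged (in metres and radians):
On the way, in this order (a step that is already met when the one before it is completed fails the run):
1. the cover is slid all the way back off the empty bay (within 12 mm of its end stop) (value of joint cover above 0.142 m), for 0.2 s.
2. paddle and strainer spoon both lie at rest inside the bay, let go, in either order (x of paddle_tip in the frame of tray between -0.117 and 0.117 m and y of paddle_tip in the frame of tray between -0.154 and -0.001 m and z of paddle_tip in the frame of tray between 0.003 and 0.04 m and x of paddle_tail in the frame of tray between -0.117 and 0.117 m and y of paddle_tail in the frame of tray between -0.154 and -0.001 m and z of paddle_tail in the frame of tray between 0.003 and 0.04 m and x of spoon_tip in the frame of tray between -0.117 and 0.117 m and y of spoon_tip in the frame of tray between -0.154 and -0.001 m and z of spoon_tip in the frame of tray between 0.003 and 0.04 m and x of spoon_tail in the frame of tray between -0.117 and 0.117 m and y of spoon_tail in the frame of tray between -0.154 and -0.001 m and z of spoon_tail in the frame of tray between 0.003 and 0.04 m and linear speed of each of paddle, spoon below 0.02 m/s and contact force between the fingers and paddle below 0.05 N and contact force between the fingers and spoon below 0.05 N), for 0.2 s.
At the end, for the whole second after the job is handed in: The cover is shut to within 6 mm of its stop; both ends of the paddle and of the strainer spoon are inside the bay below it, their end points 3 to 40 mm above the tray's underside; both utensils at rest (value of joint cover below 0.006 m and x of paddle_tip in the frame of tray between -0.117 and 0.117 m and y of paddle_tip in the frame of tray between -0.154 and -0.001 m and z of paddle_tip in the frame of tray between 0.003 and 0.04 m and x of paddle_tail in the frame of tray between -0.117 and 0.117 m and y of paddle_tail in the frame of tray between -0.154 and -0.001 m and z of paddle_tail in the frame of tray between 0.003 and 0.04 m and x of spoon_tip in the frame of tray between -0.117 and 0.117 m and y of spoon_tip in the frame of tray between -0.154 and -0.001 m and z of spoon_tip in the frame of tray between 0.003 and 0.04 m and x of spoon_tail in the frame of tray between -0.117 and 0.117 m and y of spoon_tail in the frame of tray between -0.154 and -0.001 m and z of spoon_tail in the frame of tray between 0.003 and 0.04 m and linear speed of each of paddle, spoon below 0.02 m/s); the robot touches nothing.
It fails at once if a jar is shifted by more than 30 mm or tipped (distance of any of jar_tall, jar_short from where it was at the start of the episode above 0.03 m or angle between any of jar_tall, jar_short's own z axis and vertical above 0.3 rad).
It fails at once if the scoop is shifted by more than 30 mm (distance of scoop from where it was at the start of the episode above 0.03 m).
It fails at once if the paddle is let fall from more than about 3 cm (contact force between the fingers and paddle below 0.05 N and linear speed of paddle above 0.85 m/s).
It fails at once if the spoon is let fall from more than about 3 cm (contact force between the fingers and spoon below 0.05 N and linear speed of spoon above 0.85 m/s).
It also fails if it takes over 72 s, if anything falls off the work surface, if the arm or the gripper's body presses on something with over 40 N, if the wrist force passes 120 N, or if a joint passes its speed limit or range.

## Robot

A 6-joint arm with a two-finger parallel gripper is mounted at the origin on the work surface. World frame = base frame: x ahead of the robot, y to its left, z up, the work surface at z = 0. Lengths are in mm, angles in rad, forces in N, time in s.
With the tool pointing down it reaches from about 350 to 775 mm from the base axis. Payload 7.3 kg.
Tool frame: the origin (TCP) lies midway between the tips of the shut fingers; the grasp point (between the pads) lies 19 mm behind it (grip_depth is the distance from the TCP to the grasp point, in mm); z points along the fingers, y is the direction in which the jaws open and shut (so a half turn about z gives the same grasp; the last joint's range is limited). The gripper opens to 92 mm and grips with 3 to 60 N. Pads are 19 mm wide; open, the fingers measure 130 mm over their backs; the gripper's body (75 mm by 190 mm) begins 47 mm behind the grasp point.
Start: joints at [-0.146, 0.342, 1.524, -0, 1.275, -0.146], TCP at [525.019, 0.019, 226.741] pointing down, gripper open.
Joint ranges: [-2.53, 2.53], [-0.77, 2.02], [0.04, 2.7], [-1, 4.14], [0.28, 2.66], [-3.11, 3.11]. Speed limits (rad/s): [2.57, 2.57, 3.14, 3.14, 3.14, 3.14].

## Interface

Orientations are given as [roll, pitch, yaw] about the fixed x, y, z axes, in that order (R = Rz(yaw) Ry(pitch) Rx(roll)).
In Python, from plant import get_obs, capture, close_job, spot_in, silhouettes, mark_of, grip_depth gives the robot as it stands.
- The arm moves only by the tool servo_tool, never from a script. Its arguments are lists of equal length, an entry for each row: "slide": the shift along the tool's x, y, z normalised to -1 to 1, where 1 is 20 cm, a list of three; "rot": the turn, a rotation vector about the tool's x, y, z normalised to -1 to 1, where 1 is pi rad, a list of three; "claw": the finger opening in mm, from 0 to 91.8. A call has 1 to 5 rows; each row is the pose to reach, as a shift and turn from the pose commanded when the call began, along the tool's axes at that moment, turning the shorter way round; what a row does not reach only later rows make up. A row lasts 1/8 s, in which the tool goes at most 62.5 mm and 10.7 degrees, less where a joint would pass 70% of its speed; a pose out of reach is approached as far as the arm can. A call with a number of a shift or a turn outside -1 to 1 is refused whole. A call with a gripper value outside its range is refused whole. The fingers move at their own pace and stop on an object; the grip force is fixed at half the most. Time passes only in rows, so rows that repeat a pose let the fingers close. It gives the time, the measured TCP pose, the force and the opening at its end, in the units of the state.
- get_obs(): the state, without advancing time (a new reading comes with each control period).
- capture(name): name is "scene" or "side" or "wrist"; returns a dict with "frame" (384x512x3 uint8, red, green, blue), "depth" (384x512 float32, mm along the optical axis (not along the pixel's ray), 0 where there is no reading), "vertical_fov" (degrees; the focal length in pixels is half the picture's height over the tangent of half this angle, whatever the lens; pixels are square), "cx", "cy" (the principal point, pixels), "position" and "rotation" of the camera in the world. Camera axes: x right, y down, z forward; pixel columns grow to the right and rows downward; lengths in mm; the calibration is good to about 2 mm. The wrist camera is an equidistant fisheye: a pixel r from the principal point sees the ray r / f radians off the axis. A picture is of the moment at which its call begins.
- close_job(): hands the job in, once; it reports no verdict.
Trained networks look in the newest picture that a camera, given by its name, has taken for a name from the list of things; names that differ only in an ending like _2 or _b are one class to them, and where a whole thing is asked for, a point or a joint stands for the part that bears it (a point fixed in the world has none). Each returns a list of dicts, best first, with "confidence" (0 to 1); they miss things now and then, are a little off and sometimes report something else, mostly with a low value. They report only what shows in the picture. A call takes as long as a camera call.
- spot_in(query, camera): "box" ([left, top, right, bottom] in pixels, round what is visible of it).
- silhouettes(query, camera): "pixels" (384x512 bool, what is visible of it) and "box" ([left, top, right, bottom] in pixels, round what is visible of it).
- mark_of(query, camera): "xy" ([column, row] in pixels: a listed point, or the origin of a listed thing).
The state is a dict: "time": time; "joint_positions": joint angles; "dq": joint speeds; "tau": joint torques, N m; "tool_pos": TCP position; "tcp_rot": TCP orientation; "contact_force": force on the tool from outside, world axes, zero at the start; "moment": the same for the moment, N m; "grip_width": finger opening in mm.
Only numpy, scipy, OpenCV 4.12 (cv2) and the standard library are available. Lean on these libraries where they do the work, as an engineer would, in place of code of your own. Each camera call takes 0.05 s, during which the arm holds its last target. There are 200 camera calls.

## Working session

There is one attempt and no reset: what is moved stays moved. The work goes in short steps, Python scripts to look and compute and a tool call to move; the robot and the scene stay as the last step left them, time stands still between calls to the robot, and variables do not carry over. Pictures are saved under pics/ and viewed, about 8 in all and at most 12, crops included, and the job is handed in when it is done.

Besides the shell and the picture viewer there is one more tool, called after "Request:" in YAML: its name, and indented under it one key for each argument. servo_tool: Moves the arm, as the interface text tells. Scaled input: -1 to 1 covers 20 cm each way for a shift and pi rad each way for a turn. Its arguments: {"type":"object","properties":{"slide":{"type":"array","items":{"type":"array","items":{"type":"number"}}},"rot":{"type":"array","items":{"type":"array","items":{"type":"number"}}},"claw":{"type":"array","items":{"type":"number"}}},"required":["slide","rot","claw"]}

```bash
mkdir -p pics; cat > h.py <<'E'
import numpy as np, cv2
from plant import *
from scipy.spatial.transform import Rotation as Rn
def f_of(c): return c["frame"].shape[0]/2/np.tan(np.radians(c["vertical_fov"])/2)
def cloud(c):
    d=c["depth"]; f=f_of(c); v,u=np.mgrid[:d.shape[0],:d.shape[1]]
    P=np.dstack([(u-c["cx"])/f*d,(v-c["cy"])/f*d,d])
    return P@np.array(c["rotation"]).T+np.array(c["position"])
def pix(c,uv,z):
    f=f_of(c); r=np.array(c["rotation"])@np.array([(uv[0]-c["cx"])/f,(uv[1]-c["cy"])/f,1]); p=np.array(c["position"])
    return p+r*(z-p[2])/r[2]
def save(c,n): cv2.imwrite("pics/"+n+".png",c["frame"][:,:,::-1])
def obs():
    o=get_obs(); print({k:np.round(o[k],3) for k in("time","tool_pos","tcp_rot","contact_force","grip_width","joint_positions")}); return o
E
python3 - <<'E'
from h import *
o=obs(); print(grip_depth)
ims=[]
for n in("scene","side"):
    c=capture(n); ims.append(c["frame"]); X=cloud(c)
    print(n,np.round(c["position"]),np.round(c["rotation"],2).tolist())
    for q,z in(("paddle",0),("paddle_tip",6),("paddle_tail",6),("spoon",0),("spoon_tip",6),("spoon_tail",6),("tray",0),("cover_grip",80),("bay",6),("jar_tall",0),("jar_short",0),("scoop",6)):
        for m in mark_of(q,n)[:1]: print(q,np.round(m["confidence"],2),np.round(m["xy"]),np.round(pix(c,m["xy"],z)))
    for q in("paddle","spoon","cover","tray"):
        for m in silhouettes(q,n)[:1]:
            k=m["pixels"]&(c["depth"]>0); P=X[k]
            if q in("cover",): P=P[(P[:,2]>50)&(P[:,2]<70)]
            if len(P)<10: continue
            r=cv2.minAreaRect(P[:,:2].astype(np.float32)); print(" sil",q,round(m["confidence"],2),len(P),np.round(P.mean(0)),np.round(np.percentile(P[:,2],[5,95])),np.round(r[0]),np.round(r[1]),round(r[2],1))
cv2.imwrite("pics/a.png",cv2.resize(np.vstack(ims)[:,:,::-1],None,fx=.78,fy=.78))
E
```

```text
{'time': np.float64(0.0), 'tool_pos': array([5.24589e+02, 1.06000e-01, 2.26057e+02]), 'tcp_rot': array([-3.14 , -0.   ,  1.571]), 'contact_force': array([ 0.046,  0.113, -0.374]), 'grip_width': np.float64(91.9), 'joint_positions': array([-0.146,  0.343,  1.525,  0.   ,  1.275, -0.146])}
18.8Traceback (most recent call last):
  File "<stdin>", line 5, in <module>
  File "h.py", line 8, in cloud
    return P@np.array(c["rotation"]).T+np.array(c["position"])
           ~~~~~~~~~~~~~~~~~~~~~~~~~~~^~~~~~~~~~~~~~~~~~~~~~~~
ValueError: operands could not be broadcast together with shapes (384,512) (3,)
```

```bash
sed -i 's/np.array(c\["rotation"\])/RM(c)/' h.py; cat >> h.py <<'E'
def RM(c):
    r=np.array(c["rotation"],float)
    return r if r.shape==(3,3) else Rn.from_euler("xyz",r).as_matrix() if r.size==3 else Rn.from_quat(r).as_matrix()
E
cat > look.py <<'E'
from h import *
ims=[]
for n in("scene","side"):
    c=capture(n); ims.append(c["frame"]); X=cloud(c)
    print(n,np.round(c["position"]),np.round(c["rotation"],3),"\n",np.round(RM(c),2).tolist())
    for q,z in(("paddle",0),("paddle_tip",6),("paddle_tail",6),("spoon",0),("spoon_tip",6),("spoon_tail",6),("tray",0),("cover_grip",80),("bay",6),("jar_tall",0),("jar_short",0),("scoop",6)):
        for m in mark_of(q,n)[:1]: print(q,np.round(m["confidence"],2),np.round(m["xy"]),np.round(pix(c,m["xy"],z)))
    for q in("paddle","spoon","cover","tray"):
        for m in silhouettes(q,n)[:1]:
            k=m["pixels"]&(c["depth"]>0); P=X[k]
            if q in("cover",): P=P[(P[:,2]>50)&(P[:,2]<70)]
            if len(P)<10: continue
            r=cv2.minAreaRect(P[:,:2].astype(np.float32)); print(" sil",q,round(m["confidence"],2),len(P),np.round(P.mean(0)),np.round(np.percentile(P[:,2],[5,95])),np.round(r[0]),np.round(r[1]),round(r[2],1))
cv2.imwrite("pics/a.png",cv2.resize(np.vstack(ims)[:,:,::-1],None,fx=.78,fy=.78))
E
python3 look.py
```

```text
scene [1135.  440.  872.] [-2.374 -0.006  2.204] 
 [[-0.59, 0.58, -0.56], [0.81, 0.43, -0.41], [0.01, -0.69, -0.72]]
paddle 0.69 [395. 256.] [451. 356.   0.]
paddle_tip 0.58 [366. 272.] [538. 323.   6.]
paddle_tail 0.65 [425. 239.] [367. 397.   6.]
spoon 0.98 [169. 155.] [ 516. -321.    0.]
spoon_tip 0.79 [151. 174.] [ 605. -303.    6.]
spoon_tail 0.79 [177. 137.] [ 448. -352.    6.]
tray 0.44 [365. 273.] [537. 321.   0.]
cover_grip 0.96 [234. 198.] [589. -19.  80.]
jar_tall 0.73 [308. 326.] [725. 283.   0.]
jar_short 0.58 [128. 203.] [ 715. -277.    0.]
scoop 0.77 [264. 241.] [604.  84.   6.]
 sil paddle 0.67 966 [478. 348.   9.] [ 4. 16.] [455. 355.] [ 57. 181.] 66.8
 sil cover 0.8 4090 [593. -53.  61.] [58. 63.] [585. -55.] [164. 236.] 87.4
 sil tray 0.26 490 [ 542. -315.    9.] [-0. 18.] [ 523. -338.] [207.  70.] 30.1
side [ 352. -929.  669.] [-2.103 -0.018 -0.188] 
 [[0.98, -0.08, 0.17], [-0.19, -0.5, 0.84], [0.02, -0.86, -0.51]]
paddle 0.92 [217. 164.] [456. 351.   0.]
paddle_tip 0.97 [241. 166.] [531. 320.   6.]
paddle_tail 0.65 [191. 159.] [369. 390.   6.]
spoon 0.61 [283. 312.] [ 524. -325.    0.]
spoon_tip 0.73 [317. 294.] [ 606. -294.    6.]
spoon_tail 0.87 [242. 330.] [ 434. -362.    6.]
cover_grip 0.75 [282. 197.] [593. -13.  80.]
bay 0.96 [280. 232.] [577. -64.   6.]
jar_tall 0.86 [298. 168.] [719. 287.   0.]
jar_short 0.66 [368. 285.] [ 731. -280.    0.]
scoop 0.55 [275. 205.] [593.  63.   6.]
 sil paddle 0.73 362 [463. 343.   9.] [ 3. 17.] [453. 346.] [ 62. 180.] 70.9
 sil spoon 0.63 3549 [581. -65.  65.] [60. 90.] [587.  -7.] [269. 239.] 86.4
 sil cover 0.6 3017 [582. -72.  62.] [60. 64.] [586. -58.] [162. 235.] 86.4
 sil tray 0.75 8554 [583. -41.  46.] [ 5. 73.] [601.  60.] [447. 311.] 83.1
```

View pics/a.png

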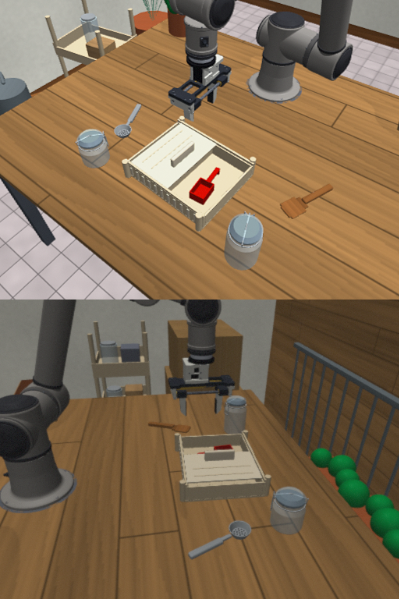

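```bash
cat > fit.py <<'E'
from h import *
def near(P,x0,x1,y0,y1,z0,z1): return P[(P[:,0]>x0)&(P[:,0]<x1)&(P[:,1]>y0)&(P[:,1]<y1)&(P[:,2]>z0)&(P[:,2]<z1)]
def rect(P,t):
    if len(P)<8: print(t,len(P)); return
    a=cv2.minAreaRect(P[:,:2].astype(np.float32)); w=P[:,:2]-P[:,:2].mean(0); v=np.linalg.svd(w,full_matrices=False)[2][0]
    print(t,len(P),"c",np.round(a[0],1),"s",np.round(a[1],1),"ang",round(a[2],1),"mean",np.round(P.mean(0),1),"pca",round(np.degrees(np.arctan2(v[1],v[0])),1))
if __name__=="__main__":
  for n in("scene","side"):
    c=capture(n); P=cloud(c)[c["depth"]>0]; print(n)
    rect(near(P,420,750,-180,230,54,76),"tray top")
    rect(near(P,420,750,-180,230,63.5,76),"rails")
    rect(near(P,500,680,-100,180,84,99),"bar")
    rect(near(P,340,560,290,430,5,25),"paddle")
    rect(near(P,340,470,290,430,12,25),"pad handle")
    rect(near(P,400,640,-390,-250,5,30),"spoon")
    rect(near(P,420,540,-390,-280,9,30),"sp handle")
E
python3 fit.py
```

```text
scene
tray top 5670 c [588.1   7.5] s [318.1 283. ] ang 86.5 mean [595.4 -31.3  61.1] pca -8.3
rails 874 c [588.1   7.5] s [318.2 282.7] ang 86.5 mean [605.6   5.   66.7] pca 2.1
bar 252 c [587.9 -18.1] s [ 15.  100.4] ang 86.2 mean [591.4 -16.8  93.7] pca -4.0
paddle 891 c [454.1 357.9] s [ 57.4 183.9] ang 65.4 mean [471.8 350.3   9.8] pca -24.6
pad handle 281 c [421. 372.] s [ 20.2 112. ] ang 66.4 mean [420.5 372.2  14.6] pca -24.9
spoon 362 c [ 523.3 -322.5] s [188.8  59.5] ang 23.7 mean [ 535.1 -317.2   12.2] pca 20.0
sp handle 134 c [ 488.2 -334.9] s [114.4  17.8] ang 22.6 mean [ 486.4 -335.3   12. ] pca 22.1
side
tray top 4161 c [588.7   3.7] s [321.7 280.5] ang 86.3 mean [584.1 -60.1  62.4] pca -177.2
rails 1036 c [587.7   3.2] s [317.3 280.3] ang 86.7 mean [585.2 -41.8  66.5] pca 172.9
bar 248 c [586.1 -24.3] s [16.6 99. ] ang 86.5 mean [586.1 -26.8  92.9] pca 175.9
paddle 330 c [457.  357.7] s [ 60.7 183.2] ang 61.3 mean [460.9 345.8  10.5] pca -22.5
pad handle 106 c [419.6 367.3] s [ 29.1 110.2] ang 68.3 mean [419.2 364.7  15.3] pca -24.6
spoon 872 c [ 520.1 -316.3] s [188.4  62.6] ang 13.9 mean [ 527.1 -322.8   13.2] pca -154.5
sp handle 422 c [ 487.2 -340.2] s [114.5  18.6] ang 22.3 mean [ 483.3 -343.1   13.3] pca -157.8
```

Request:
servo_tool:
  slide:
    - [-0.105,0.315,0.38]
    - [-0.105,0.315,0.38]
    - [-0.105,0.315,0.38]
    - [-0.105,0.315,0.38]
    - [-0.105,0.315,0.38]
  rot:
    - [0,0,0.52]
    - [0,0,0.52]
    - [0,0,0.52]
    - [0,0,0.52]
    - [0,0,0.52]
  claw: [60,60,60,60,60]

```text
time: 2.48
tool_pos: [588.0, -21.0, 150.4]
tcp_rot: [-3.141, 0.0, 0.627]
contact_force: [0.4, 0.3, -0.6]
grip_width: 59.9
```

```bash
cat > mv.py <<'E'
# python3 mv.py [x,y,z,yawdeg start or -] x,y,z,yaw ...   -> slide rows / rot
import sys; from h import *
a=sys.argv[1:]
o=obs()
if a[0]=="-": p=np.array(o["tool_pos"]); R=Rn.from_euler("xyz",o["tcp_rot"])
else:
    s=list(map(float,a[0].split(","))); p=np.array(s[:3]); R=Rn.from_euler("xyz",[np.pi,0,np.radians(s[3])])
for w in a[1:]:
    t=list(map(float,w.split(","))); T=Rn.from_euler("xyz",[np.pi,0,np.radians(t[3])])
    print(w,"slide",np.round(R.inv().apply(np.array(t[:3])-p)/200,4).tolist(),"rot",np.round((R.inv()*T).as_rotvec()/np.pi,4).tolist())
E
python3 mv.py - 587,-21,150,-3.5 587,-21,68,-3.5
```

```text
{'time': np.float64(2.475), 'tool_pos': array([588.04 , -21.002, 150.422]), 'tcp_rot': array([-3.141,  0.   ,  0.627]), 'contact_force': array([ 0.384,  0.347, -0.584]), 'grip_width': np.float64(59.947), 'joint_positions': array([-0.166,  0.524,  1.453,  0.   ,  1.165,  0.778])}
587,-21,150,-3.5 slide [-0.0042, -0.0031, 0.0021] rot [-0.0001, 0.0001, 0.2191]
587,-21,68,-3.5 slide [-0.0041, -0.0029, 0.4121] rot [-0.0001, 0.0001, 0.2191]
```

Request:
servo_tool:
  slide:
    - [-0.005,-0.003,0.0]
    - [-0.005,-0.003,0.0]
    - [-0.005,-0.003,0.0]
    - [-0.005,-0.003,0.1]
    - [-0.005,-0.003,0.405]
  rot:
    - [0,0,0.219]
    - [0,0,0.219]
    - [0,0,0.219]
    - [0,0,0.219]
    - [0,0,0.219]
  claw: [60,60,60,60,60]

```text
time: 3.1
tool_pos: [589.9, -21.6, 72.0]
tcp_rot: [3.141, -0.009, -0.056]
contact_force: [-0.3, -0.0, -1.1]
grip_width: 60.1
```

```bash
python3 mv.py - 587,-21,68,-3.5 
```

```text
{'time': np.float64(3.1), 'tool_pos': array([589.899, -21.572,  72.035]), 'tcp_rot': array([ 3.141, -0.009, -0.056]), 'contact_force': array([-0.278, -0.028, -1.069]), 'grip_width': np.float64(60.117), 'joint_positions': array([-0.166,  0.612,  1.54 ,  0.   ,  0.981,  1.461])}
587,-21,68,-3.5 slide [-0.0148, -0.0021, 0.02] rot [0.0003, -0.0029, 0.0016]
```

Request:
servo_tool:
  slide:
    - [-0.01,-0.002,0.01]
    - [-0.01,-0.002,0.015]
    - [-0.01,-0.002,0.015]
    - [-0.01,-0.002,0.015]
    - [-0.01,-0.002,0.015]
  rot:
    - [0,0,0]
    - [0,0,0]
    - [0,0,0]
    - [0,0,0]
    - [0,0,0]
  claw: [40,8,8,8,8]

```text
time: 3.72
tool_pos: [585.2, -20.7, 67.5]
tcp_rot: [3.141, -0.001, -0.055]
contact_force: [-0.4, -1.9, 0.4]
grip_width: 14.4
```

```bash
python3 mv.py - 588,-21,68,-3.5 596.4,116.7,68.5,-3.5
```

```text
{'time': np.float64(3.725), 'tool_pos': array([585.171, -20.688,  67.464]), 'tcp_rot': array([ 3.141e+00, -1.000e-03, -5.500e-02]), 'contact_force': array([-0.368, -1.888,  0.43 ]), 'grip_width': np.float64(14.381), 'joint_positions': array([-0.166,  0.614,  1.551, -0.   ,  0.975,  1.459])}
588,-21,68,-3.5 slide [0.0142, 0.0008, -0.0027] rot [0.0001, -0.0004, 0.0021]
596.4,116.7,68.5,-3.5 slide [0.0186, -0.689, -0.0054] rot [0.0001, -0.0004, 0.0021]
```

Request:
servo_tool:
  slide:
    - [0,-0.15,-0.003]
    - [0.002,-0.35,-0.003]
    - [0.003,-0.55,-0.003]
    - [0.004,-0.67,-0.003]
    - [0.004,-0.67,-0.003]
  rot:
    - [0,0,0.001]
    - [0,0,0.002]
    - [0,0,0.002]
    - [0,0,0.002]
    - [0,0,0.002]
  claw: [8,8,8,8,8]

```text
time: 4.35
tool_pos: [593.6, 114.6, 67.5]
tcp_rot: [-3.141, -0.002, -0.059]
contact_force: [3.2, 1.8, -1.9]
grip_width: 13.9
```

Request:
servo_tool:
  slide:
    - [0,-0.008,0]
    - [0,-0.015,0]
    - [0,-0.0225,0]
    - [0,-0.0225,0]
  rot:
    - [0,0,0]
    - [0,0,0]
    - [0,0,0]
    - [0,0,0]
  claw: [8,8,8,8]

```text
time: 4.85
tool_pos: [593.7, 116.5, 67.5]
tcp_rot: [3.141, -0.001, -0.062]
contact_force: [4.7, -3.7, -2.0]
grip_width: 13.8
```

Request:
servo_tool:
  slide:
    - [0,-0.01,0]
    - [0,-0.02,0]
    - [0,-0.02,0]
  rot:
    - [0,0,0]
    - [0,0,0]
    - [0,0,0]
  claw: [8,8,8]

```text
time: 5.22
tool_pos: [593.7, 116.6, 67.4]
tcp_rot: [3.135, 0.0, -0.062]
contact_force: [1.6, -19.9, -0.2]
grip_width: 14.1
```

Request:
servo_tool:
  slide:
    - [0,0.02,0]
    - [0,0.02,0]
    - [0,0.02,-0.2]
    - [0,0.02,-0.4]
    - [0,0.02,-0.4]
  rot:
    - [0,0,0]
    - [0,0,0]
    - [0,0,0]
    - [0,0,0]
    - [0,0,0]
  claw: [50,50,50,60,60]

```text
time: 5.85
tool_pos: [594.8, 118.6, 150.9]
tcp_rot: [-3.14, -0.006, -0.06]
contact_force: [0.2, 1.3, -1.0]
grip_width: 57.9
```

```bash
python3 mv.py - 520,236,120,-15 451.5,355,70,-24.7 451.5,355,5,-24.7; python3 - <<'E'
from h import *
from fit import near,rect
for n in("scene","side"):
    c=capture(n); P=cloud(c)[c["depth"]>0]
    rect(near(P,340,470,290,430,12,25),n+" pad handle")
    rect(near(P,500,680,60,180,84,99),"bar")
    rect(near(P,420,540,-390,-280,9,30),"sp handle")
E
```

```text
{'time': np.float64(5.85), 'tool_pos': array([594.819, 118.556, 150.94 ]), 'tcp_rot': array([-3.14 , -0.006, -0.06 ]), 'contact_force': array([ 0.234,  1.279, -1.027]), 'grip_width': np.float64(57.853), 'joint_positions': array([7.000e-02, 5.510e-01, 1.403e+00, 1.000e-03, 1.181e+00, 1.701e+00])}
520,236,120,-15 slide [-0.4098, -0.5634, 0.1529] rot [-0.0007, -0.002, 0.0641]
451.5,355,70,-24.7 slide [-0.7892, -1.1362, 0.4014] rot [-0.0008, -0.0019, 0.118]
451.5,355,5,-24.7 slide [-0.7912, -1.1358, 0.7263] rot [-0.0008, -0.0019, 0.118]
scene pad handle 282 c [419.8 372.2] s [ 19.6 110.9] ang 66.0 mean [420.9 372.1  14.6] pca -24.6
bar 244 c [599.1 119.4] s [14.2 95. ] ang 86.9 mean [604.2 120.5  94. ] pca -2.9
sp handle 142 c [ 488.5 -334.5] s [113.3  17.5] ang 21.2 mean [ 487.4 -334.5   12. ] pca 22.2
side pad handle 104 c [420.4 367.3] s [ 24.7 111.3] ang 63.6 mean [419.3 365.   15.3] pca -25.2
bar 203 c [594.7 114.5] s [18.6 97.9] ang 88.5 mean [594.3 111.   92.5] pca 176.0
sp handle 412 c [ 487.2 -339.8] s [114.   19.1] ang 21.9 mean [ 483.6 -343.    13.6] pca -157.8
```

Request:
servo_tool:
  slide:
    - [-0.2,-0.28,0.0]
    - [-0.4,-0.56,0.05]
    - [-0.6,-0.84,0.2]
    - [-0.68,-0.98,0.4]
    - [-0.68,-0.98,0.4]
  rot:
    - [0,0,0.05]
    - [0,0,0.118]
    - [0,0,0.118]
    - [0,0,0.118]
    - [0,0,0.118]
  claw: [60,60,60,60,60]

```text
time: 6.58
tool_pos: [465.1, 322.7, 63.5]
tcp_rot: [3.136, 0.005, -0.428]
contact_force: [-0.2, 0.1, 1.2]
grip_width: 60.2
```

```bash
python3 mv.py - 451.5,354,40,-24.7 451.5,354,5,-24.7
```

```text
{'time': np.float64(6.575), 'tool_pos': array([465.088, 322.727,  63.49 ]), 'tcp_rot': array([ 3.136,  0.005, -0.428]), 'contact_force': array([-0.157,  0.149,  1.191]), 'grip_width': np.float64(60.212), 'joint_positions': array([4.710e-01, 5.950e-01, 1.604e+00, 1.000e-03, 9.510e-01, 2.469e+00])}
451.5,354,40,-24.7 slide [-0.1261, -0.1148, 0.1174] rot [0.0019, 0.0017, 0.001]
451.5,354,5,-24.7 slide [-0.1252, -0.1158, 0.2924] rot [0.0019, 0.0017, 0.001]
```

Request:
servo_tool:
  slide:
    - [-0.125,-0.115,0.0]
    - [-0.125,-0.115,0.12]
    - [-0.125,-0.115,0.25]
    - [-0.125,-0.115,0.29]
    - [-0.125,-0.115,0.29]
  rot:
    - [0,0,0]
    - [0,0,0]
    - [0,0,0]
    - [0,0,0]
    - [0,0,0]
  claw: [60,60,60,60,60]

```text
time: 7.2
tool_pos: [456.5, 352.4, 9.0]
tcp_rot: [3.141, 0.001, -0.432]
contact_force: [0.2, -0.3, 0.1]
grip_width: 59.8
```

Request:
servo_tool:
  slide:
    - [-0.01,0,0.01]
    - [-0.01,0,0.01]
    - [-0.01,0,0.01]
    - [-0.01,0,0.01]
    - [-0.01,0,0.01]
  rot:
    - [0,0,0]
    - [0,0,0]
    - [0,0,0]
    - [0,0,0]
    - [0,0,0]
  claw: [40,12,12,12,12]

```text
time: 7.82
tool_pos: [454.7, 353.8, 7.6]
tcp_rot: [-3.141, -0.0, -0.432]
contact_force: [-0.3, -0.2, 1.6]
grip_width: 19.4
```

```bash
python3 - <<'E'
from h import *
obs(); c=capture("wrist"); s=capture("side")
cv2.imwrite("pics/b.png",np.hstack([c["frame"],cv2.resize(s["frame"][120:270,140:340],(400,300))[:,:] if 0 else cv2.resize(s["frame"][110:302,140:396],(512,384))])[:,:,::-1][:, ::1])
im=cv2.imread("pics/b.png"); cv2.imwrite("pics/b.png",cv2.resize(im,None,fx=.78,fy=.78))
E
```

```text
{'time': np.float64(7.825), 'tool_pos': array([454.697, 353.842,   7.553]), 'tcp_rot': array([-3.141, -0.   , -0.432]), 'contact_force': array([-0.291, -0.181,  1.599]), 'grip_width': np.float64(19.372), 'joint_positions': array([ 0.528,  0.686,  1.62 , -0.   ,  0.835,  2.531])}
```

View pics/b.png

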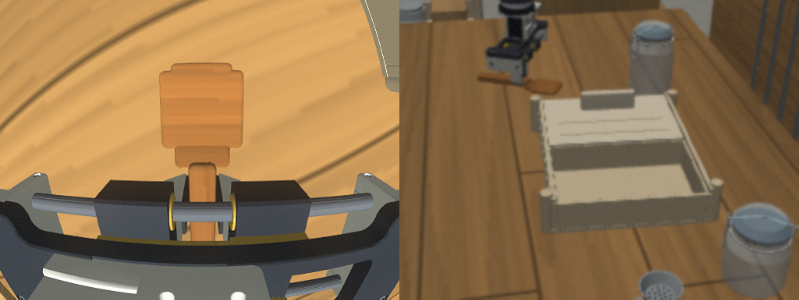

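```bash
python3 mv.py - 455,354,70,-24.7 455,354,130,-24.7 480,300,150,-20 510,220,150,-14
```

```text
{'time': np.float64(7.925), 'tool_pos': array([454.699, 353.824,   7.541]), 'tcp_rot': array([-3.141, -0.   , -0.432]), 'contact_force': array([-1.533, -0.551,  0.893]), 'grip_width': np.float64(19.287), 'joint_positions': array([ 0.528,  0.686,  1.62 , -0.   ,  0.835,  2.531])}
455,354,70,-24.7 slide [0.0011, -0.0015, -0.3123] rot [-0.0001, -0.0001, -0.0002]
455,354,130,-24.7 slide [0.0012, -0.0016, -0.6123] rot [-0.0001, -0.0001, -0.0002]
480,300,150,-20 slide [0.2277, 0.1914, -0.7123] rot [-0.0001, -0.0001, -0.0263]
510,220,150,-14 slide [0.5313, 0.4919, -0.7123] rot [-0.0001, -0.0001, -0.0596]
```

Request:
servo_tool:
  slide:
    - [0,0,-0.15]
    - [0,0,-0.4]
    - [0.05,0.05,-0.65]
    - [0.25,0.22,-0.72]
    - [0.53,0.49,-0.72]
  rot:
    - [0,0,0]
    - [0,0,0]
    - [0,0,0]
    - [0,0,-0.03]
    - [0,0,-0.06]
  claw: [12,12,12,12,12]

```text
time: 8.55
tool_pos: [505.4, 234.4, 153.1]
tcp_rot: [-3.139, -0.003, -0.238]
contact_force: [0.8, -0.0, -1.1]
grip_width: 19.7
```

```bash
python3 mv.py - 545,120,150,-8 584,-35,150,-3.5  584,-35,115,-3.5
```

```text
{'time': np.float64(8.55), 'tool_pos': array([505.407, 234.444, 153.089]), 'tcp_rot': array([-3.139e+00, -3.000e-03, -2.380e-01]), 'contact_force': array([ 0.752, -0.025, -1.146]), 'grip_width': np.float64(19.684), 'joint_positions': array([0.297, 0.465, 1.546, 0.   , 1.126, 2.105])}
545,120,150,-8 slide [0.3271, 0.5095, 0.0155] rot [-0.0006, -0.0011, -0.0312]
584,-35,150,-3.5 slide [0.6992, 1.2168, 0.0153] rot [-0.0006, -0.0012, -0.0562]
584,-35,115,-3.5 slide [0.6985, 1.2172, 0.1903] rot [-0.0006, -0.0012, -0.0562]
```

Request:
servo_tool:
  slide:
    - [0.14,0.24,0]
    - [0.3,0.5,0]
    - [0.45,0.76,0]
    - [0.57,0.99,0]
    - [0.57,0.99,0]
  rot:
    - [0,0,-0.02]
    - [0,0,-0.05]
    - [0,0,-0.056]
    - [0,0,-0.056]
    - [0,0,-0.056]
  claw: [12,12,12,12,12]

```text
time: 9.18
tool_pos: [567.9, 11.5, 151.0]
tcp_rot: [3.141, -0.0, -0.072]
contact_force: [0.2, -0.6, -0.7]
grip_width: 19.3
```

```bash
python3 mv.py - 584,-35,130,-3.5 584,-35,15,-3.5;  python3 - <<'E'
from h import *
s=capture("scene"); t=capture("side"); w=capture("wrist")
a=cv2.resize(s["frame"][100:292,128:384],(400,300)); b=cv2.resize(t["frame"][120:312,160:416],(400,300)); w=cv2.resize(w["frame"],(400,300))
cv2.imwrite("pics/c.png",np.vstack([np.hstack([a,b]),np.hstack([w,w*0])])[:,:,::-1])
E
```

```text
{'time': np.float64(9.175), 'tool_pos': array([567.861,  11.456, 151.035]), 'tcp_rot': array([ 3.141, -0.   , -0.072]), 'contact_force': array([ 0.179, -0.638, -0.748]), 'grip_width': np.float64(19.262), 'joint_positions': array([-1.140e-01,  4.880e-01,  1.514e+00, -1.000e-03,  1.139e+00,
        1.529e+00])}
584,-35,130,-3.5 slide [0.0973, 0.2258, 0.1053] rot [0.0002, -0.0001, -0.0036]
584,-35,15,-3.5 slide [0.0971, 0.2254, 0.6803] rot [0.0002, -0.0001, -0.0036]
```

View pics/c.png

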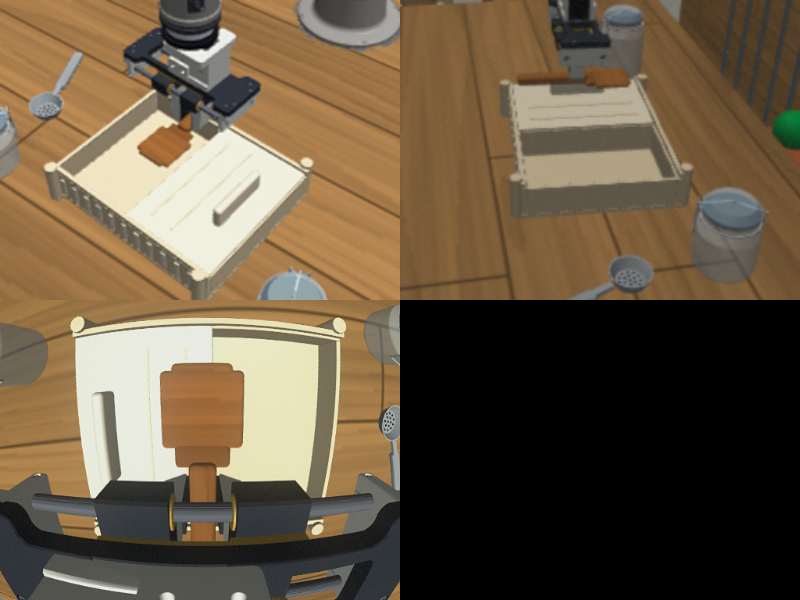

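Request:
servo_tool:
  slide:
    - [0.097,0.25,0.05]
    - [0.097,0.25,0.1]
    - [0.097,0.25,0.3]
    - [0.097,0.25,0.52]
    - [0.097,0.25,0.52]
  rot:
    - [0,0,-0.003]
    - [0,0,-0.003]
    - [0,0,-0.003]
    - [0,0,-0.003]
    - [0,0,-0.003]
  claw: [12,12,12,12,12]

```text
time: 9.95
tool_pos: [580.3, -33.8, 44.3]
tcp_rot: [-3.14, 0.008, -0.056]
contact_force: [0.7, 0.6, -0.3]
grip_width: 19.5
```

```bash
python3 mv.py - 584,-40,15,-3.5
```

```text
{'time': np.float64(9.95), 'tool_pos': array([580.277, -33.751,  44.319]), 'tcp_rot': array([-3.14 ,  0.008, -0.056]), 'contact_force': array([ 0.662,  0.625, -0.32 ]), 'grip_width': np.float64(19.498), 'joint_positions': array([-0.19 ,  0.643,  1.573,  0.   ,  0.933,  1.436])}
584,-40,15,-3.5 slide [0.0215, 0.0304, 0.1464] rot [-0.0004, 0.0025, 0.0016]
```

Request:
servo_tool:
  slide:
    - [0,0,0.05]
    - [0,0,0.1]
    - [0,0,0.1]
  rot:
    - [0,0,0]
    - [0,0,0]
    - [0,0,0]
  claw: [12,12,12]

```text
time: 10.32
tool_pos: [583.2, -36.0, 27.4]
tcp_rot: [-3.142, 0.0, -0.058]
contact_force: [-0.1, -0.3, -0.4]
grip_width: 20.0
```

```bash
python3 mv.py - 584,-40,15,-3.5
```

```text
{'time': np.float64(10.325), 'tool_pos': array([583.176, -36.003,  27.396]), 'tcp_rot': array([-3.142,  0.   , -0.058]), 'contact_force': array([-0.131, -0.26 , -0.37 ]), 'grip_width': np.float64(20.006), 'joint_positions': array([-0.193,  0.668,  1.583,  0.   ,  0.891,  1.436])}
584,-40,15,-3.5 slide [0.0053, 0.0197, 0.062] rot [-0.0, 0.0, 0.0011]
```

Request:
servo_tool:
  slide:
    - [0.005,0.02,0.025]
    - [0.005,0.02,0.05]
    - [0.005,0.02,0.06]
    - [0.005,0.02,0.06]
  rot:
    - [0,0,0]
    - [0,0,0]
    - [0,0,0]
    - [0,0,0]
  claw: [12,12,12,12]

```text
time: 10.82
tool_pos: [583.9, -40.2, 15.1]
tcp_rot: [-3.142, 0.0, -0.058]
contact_force: [-0.4, 0.3, -1.3]
grip_width: 19.5
```

Request:
servo_tool:
  slide:
    - [0,0,0.01]
    - [0,0,0.01]
    - [0,0,0.01]
    - [0,0,0.01]
    - [0,0,0.01]
  rot:
    - [0,0,0]
    - [0,0,0]
    - [0,0,0]
    - [0,0,0]
    - [0,0,0]
  claw: [12,12,24,32,32]

```text
time: 11.45
tool_pos: [584.0, -40.2, 13.3]
tcp_rot: [-3.142, -0.0, -0.058]
contact_force: [0.1, 0.0, -0.1]
grip_width: 32.0
```

```bash
python3 mv.py - 584,-40,75,-3.5 584,-40,130,-3.5 570,-120,150,5 560,-200,150,15
```

```text
{'time': np.float64(11.45), 'tool_pos': array([584.018, -40.196,  13.316]), 'tcp_rot': array([-3.142, -0.   , -0.058]), 'contact_force': array([ 0.078,  0.03 , -0.08 ]), 'grip_width': np.float64(32.044), 'joint_positions': array([-0.2  ,  0.69 ,  1.589,  0.   ,  0.863,  1.429])}
584,-40,75,-3.5 slide [-0.0001, -0.001, -0.3084] rot [-0.0, -0.0, 0.001]
584,-40,130,-3.5 slide [-0.0001, -0.001, -0.5834] rot [-0.0, -0.0, 0.001]
570,-120,150,5 slide [-0.0469, 0.4024, -0.6834] rot [0.0, -0.0, -0.0462]
560,-200,150,15 slide [-0.0737, 0.8046, -0.6834] rot [0.0, -0.0, -0.1018]
```

Request:
servo_tool:
  slide:
    - [0,0,-0.2]
    - [0,0,-0.5]
    - [0,0.1,-0.68]
    - [-0.045,0.4,-0.68]
    - [-0.073,0.7,-0.68]
  rot:
    - [0,0,0]
    - [0,0,0]
    - [0,0,-0.02]
    - [0,0,-0.06]
    - [0,0,-0.1]
  claw: [32,32,60,60,60]

```text
time: 12.08
tool_pos: [561.3, -180.2, 150.2]
tcp_rot: [3.141, -0.001, 0.262]
contact_force: [0.9, 0.1, 0.2]
grip_width: 56.9
```

```bash
python3 mv.py - 516,-327,100,22.3 516,-327,60,22.3; python3 - <<'E'
from h import *
w=capture("wrist"); s=capture("scene"); t=capture("side")
for n in("scene","side"):
    for q,z in(("paddle_tip",12),("paddle_tail",12)):
        for m in mark_of(q,n)[:1]:
            p=pix(s if n=="scene" else t,m["xy"],z); print(n,q,round(m["confidence"],2),np.round(Rn.from_euler("z",3.5,degrees=True).apply(p-[588,4.7,0])))
a=cv2.resize(s["frame"][100:292,128:384],(400,300)); w=cv2.resize(w["frame"],(400,300))
cv2.imwrite("pics/d.png",np.hstack([a,w])[:,:,::-1])
E
```

```text
{'time': np.float64(12.075), 'tool_pos': array([ 561.251, -180.181,  150.228]), 'tcp_rot': array([ 3.141e+00, -1.000e-03,  2.620e-01]), 'contact_force': array([0.922, 0.063, 0.185]), 'grip_width': np.float64(56.94), 'joint_positions': array([-0.441,  0.525,  1.452,  0.   ,  1.163,  0.868])}
516,-327,100,22.3 slide [-0.4091, 0.6501, 0.2513] rot [0.0004, -0.0004, -0.0405]
516,-327,60,22.3 slide [-0.4093, 0.6499, 0.4513] rot [0.0004, -0.0004, -0.0405]
scene paddle_tip 0.86 [ 84. -32.  12.]
scene paddle_tail 0.58 [-90. -31.  12.]
side paddle_tail 0.91 [-95. -37.  12.]
```

View pics/d.png

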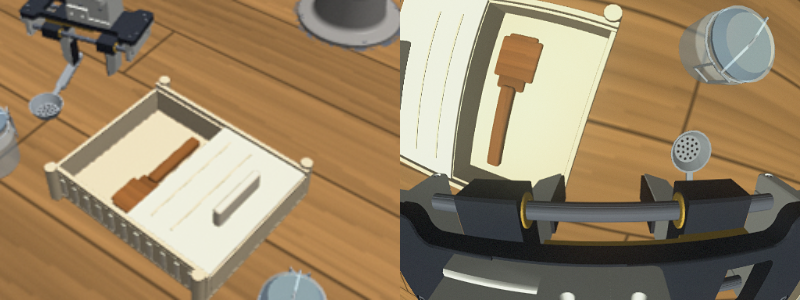

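Request:
servo_tool:
  slide:
    - [-0.15,0.25,0.1]
    - [-0.3,0.5,0.25]
    - [-0.41,0.65,0.4]
    - [-0.41,0.65,0.5]
    - [-0.41,0.65,0.5]
  rot:
    - [0,0,-0.04]
    - [0,0,-0.04]
    - [0,0,-0.04]
    - [0,0,-0.04]
    - [0,0,-0.04]
  claw: [60,60,60,60,60]

```text
time: 13.05
tool_pos: [514.5, -324.0, 47.7]
tcp_rot: [-3.138, 0.002, 0.383]
contact_force: [1.3, 0.1, 0.1]
grip_width: 59.9
```

```bash
python3 mv.py - 516,-327,4,22.3
```

```text
{'time': np.float64(13.05), 'tool_pos': array([ 514.46 , -324.032,   47.671]), 'tcp_rot': array([-3.138e+00,  2.000e-03,  3.830e-01]), 'contact_force': array([1.272, 0.133, 0.073]), 'grip_width': np.float64(59.882), 'joint_positions': array([-0.688,  0.676,  1.492,  0.   ,  0.977,  0.5  ])}
516,-327,4,22.3 slide [0.002, 0.0174, 0.2183] rot [-0.0011, 0.0005, -0.0021]
```

Request:
servo_tool:
  slide:
    - [0.002,0.01,0.1]
    - [0.002,0.01,0.19]
    - [0.002,0.01,0.217]
    - [0.002,0.01,0.217]
    - [0.002,0.01,0.217]
  rot:
    - [0,0,0]
    - [0,0,0]
    - [0,0,0]
    - [0,0,0]
    - [0,0,0]
  claw: [60,60,60,50,40]

```text
time: 13.68
tool_pos: [516.5, -327.6, 6.5]
tcp_rot: [3.141, -0.001, 0.382]
contact_force: [0.8, 0.1, 0.1]
grip_width: 44.7
```

Request:
servo_tool:
  slide:
    - [0,0,0]
    - [0,0,0]
    - [0,0,0]
    - [0,0,0]
  rot:
    - [0,0,0]
    - [0,0,0]
    - [0,0,0]
    - [0,0,0]
  claw: [10,10,10,10]

```text
time: 14.18
tool_pos: [516.2, -327.5, 6.2]
tcp_rot: [3.141, -0.0, 0.382]
contact_force: [-0.3, -0.5, 1.9]
grip_width: 17.6
```

```bash
python3 mv.py - 516,-327,130,22.3 530,-270,150,15 545,-200,150,9; python3 - <<'E'
from h import *
w=capture("wrist"); t=capture("side")
b=cv2.resize(t["frame"][220:364,200:392],(400,300))
cv2.imwrite("pics/e.png",np.hstack([cv2.resize(w["frame"],(400,300)),b])[:,:,::-1])
E
```

```text
{'time': np.float64(14.175), 'tool_pos': array([ 516.223, -327.505,    6.241]), 'tcp_rot': array([ 3.141, -0.   ,  0.382]), 'contact_force': array([-0.29 , -0.475,  1.885]), 'grip_width': np.float64(17.605), 'joint_positions': array([-0.691,  0.735,  1.512, -0.   ,  0.894,  0.498])}
516,-327,130,22.3 slide [0.0001, -0.0025, -0.6188] rot [0.0001, -0.0001, -0.0023]
530,-270,150,15 slide [0.1713, -0.2408, -0.7189] rot [0.0001, -0.0001, 0.0383]
545,-200,150,9 slide [0.3713, -0.5376, -0.719] rot [0.0001, -0.0001, 0.0716]
```

View pics/e.png

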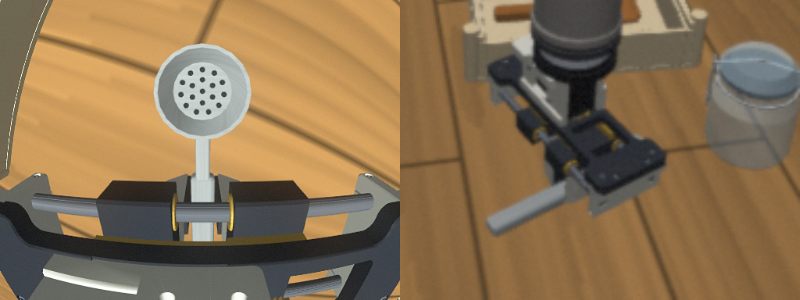

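Request:
servo_tool:
  slide:
    - [0,0,-0.15]
    - [0,0,-0.4]
    - [0.03,-0.05,-0.65]
    - [0.17,-0.24,-0.72]
    - [0.37,-0.5,-0.72]
  rot:
    - [0,0,0]
    - [0,0,0]
    - [0,0,0.03]
    - [0,0,0.08]
    - [0,0,0.13]
  claw: [10,10,10,10,10]

```text
time: 14.9
tool_pos: [547.4, -210.2, 151.6]
tcp_rot: [3.14, -0.003, -0.034]
contact_force: [0.8, -1.0, -1.2]
grip_width: 17.4
```

```bash
python3 mv.py - 571,-107.5,150,-3.5 571,-107.5,100,-3.5 571,-107.5,60,-3.5
```

```text
{'time': np.float64(14.9), 'tool_pos': array([ 547.386, -210.214,  151.602]), 'tcp_rot': array([ 3.14e+00, -3.00e-03, -3.40e-02]), 'contact_force': array([ 0.752, -1.001, -1.191]), 'grip_width': np.float64(17.41), 'joint_positions': array([-0.497,  0.517,  1.462, -0.   ,  1.159,  1.108])}
571,-107.5,150,-3.5 slide [0.1003, -0.5173, 0.0075] rot [0.0005, -0.0011, 0.0085]
571,-107.5,100,-3.5 slide [0.0995, -0.5178, 0.2575] rot [0.0005, -0.0011, 0.0085]
571,-107.5,60,-3.5 slide [0.0988, -0.5181, 0.4575] rot [0.0005, -0.0011, 0.0085]
```

Request:
servo_tool:
  slide:
    - [0.05,-0.26,0]
    - [0.1,-0.517,0]
    - [0.1,-0.517,0.0]
    - [0.1,-0.517,0.2]
    - [0.1,-0.517,0.4]
  rot:
    - [0,0,0.008]
    - [0,0,0.008]
    - [0,0,0.008]
    - [0,0,0.008]
    - [0,0,0.008]
  claw: [10,10,10,10,10]

```text
time: 15.52
tool_pos: [569.5, -108.1, 69.3]
tcp_rot: [3.141, -0.001, -0.052]
contact_force: [0.5, -0.2, -1.3]
grip_width: 17.9
```

```bash
python3 mv.py - 571,-107.5,14,-3.5;  python3 - <<'E'
from h import *
s=capture("scene"); w=capture("wrist"); 
a=cv2.resize(s["frame"][100:292,128:384],(400,300)); w=cv2.resize(w["frame"],(400,300))
cv2.imwrite("pics/f.png",np.hstack([a,w])[:,:,::-1])
E
```

```text
{'time': np.float64(15.525), 'tool_pos': array([ 569.532, -108.061,   69.309]), 'tcp_rot': array([ 3.141e+00, -1.000e-03, -5.200e-02]), 'contact_force': array([ 0.525, -0.174, -1.29 ]), 'grip_width': np.float64(17.911), 'joint_positions': array([-0.319,  0.603,  1.567, -0.   ,  0.97 ,  1.303])}
571,-107.5,14,-3.5 slide [0.0068, -0.0034, 0.2766] rot [0.0002, -0.0004, 0.0029]
```

View pics/f.png

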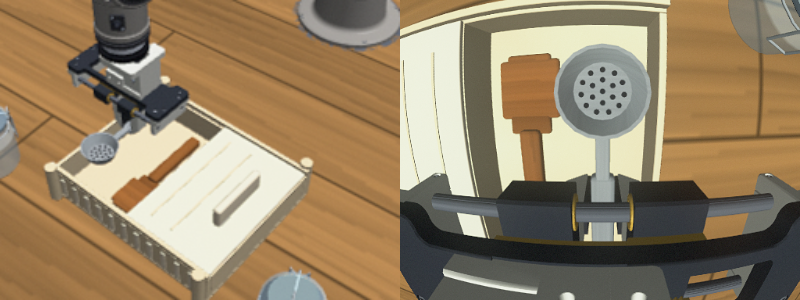

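Request:
servo_tool:
  slide:
    - [0.007,-0.012,0.08]
    - [0.007,-0.012,0.16]
    - [0.007,-0.012,0.23]
    - [0.007,-0.012,0.26]
    - [0.007,-0.012,0.26]
  rot:
    - [0,0,0.002]
    - [0,0,0.002]
    - [0,0,0.002]
    - [0,0,0.002]
    - [0,0,0.002]
  claw: [10,10,10,10,10]

```text
time: 16.25
tool_pos: [570.8, -104.8, 17.6]
tcp_rot: [-3.141, 0.001, -0.058]
contact_force: [0.8, -0.0, -1.3]
grip_width: 17.5
```

Request:
servo_tool:
  slide:
    - [0,0,0.012]
    - [0,0,0.023]
    - [0,0,0.023]
    - [0,0,0.023]
  rot:
    - [0,0,0]
    - [0,0,0]
    - [0,0,0]
    - [0,0,0]
  claw: [10,10,10,10]

```text
time: 16.75
tool_pos: [571.0, -104.9, 13.4]
tcp_rot: [3.142, -0.0, -0.058]
contact_force: [0.2, -1.3, 0.2]
grip_width: 17.5
```

Request:
servo_tool:
  slide:
    - [0,0,0.004]
    - [0,0,0.005]
    - [0,0,0.005]
    - [0,0,0.005]
    - [0,0,0.005]
  rot:
    - [0,0,0]
    - [0,0,0]
    - [0,0,0]
    - [0,0,0]
    - [0,0,0]
  claw: [10,20,28,30,30]

```text
time: 17.38
tool_pos: [571.0, -104.8, 12.4]
tcp_rot: [3.142, -0.0, -0.058]
contact_force: [0.1, 0.9, -0.1]
grip_width: 30.2
```

Request:
servo_tool:
  slide:
    - [0,0,-0.05]
    - [0,0,-0.25]
    - [0,0,-0.5]
    - [0,0,-0.75]
    - [0,0,-0.75]
  rot:
    - [0,0,0]
    - [0,0,0]
    - [0,0,0]
    - [0,0,0]
    - [0,0,0]
  claw: [30,30,30,50,60]

```text
time: 18.0
tool_pos: [573.3, -105.5, 167.7]
tcp_rot: [3.139, -0.01, -0.058]
contact_force: [0.5, 0.0, 0.1]
grip_width: 45.6
```

```bash
python3 mv.py - 594,117,150,-3.5;  python3 - <<'E'
from h import *
from fit import near,rect
s=capture("scene"); w=capture("wrist"); t=capture("side")
for n,c in(("scene",s),("side",t)):
    P=cloud(c)[c["depth"]>0]; P=Rn.from_euler("z",3.5,degrees=True).apply(P-[588,4.7,0])
    Q=near(P,-112,112,-148,-6,-5,150); print(n,"max z in bay",np.round(np.percentile(Q[:,2],[50,99,99.9]),1)); rect(near(P,-100,100,40,160,84,99),"bar")
    for q,z in(("paddle_tip",12),("paddle_tail",12),("spoon_tip",12),("spoon_tail",12)):
        for m in mark_of(q,n)[:1]:
            p=pix(c,m["xy"],z); print(n,q,round(m["confidence"],2),np.round(Rn.from_euler("z",3.5,degrees=True).apply(p-[588,4.7,0])))
a=cv2.resize(s["frame"][100:292,128:384],(400,300)); w=cv2.resize(w["frame"],(400,300)); b=cv2.resize(t["frame"][170:302,190:366],(400,300))
cv2.imwrite("pics/g.png",np.vstack([np.hstack([a,w]),np.hstack([b,b*0])])[:,:,::-1])
E
```

```text
{'time': np.float64(18.0), 'tool_pos': array([ 573.339, -105.526,  167.684]), 'tcp_rot': array([ 3.139, -0.01 , -0.058]), 'contact_force': array([0.486, 0.008, 0.057]), 'grip_width': np.float64(45.617), 'joint_positions': array([-0.313,  0.492,  1.457,  0.   ,  1.183,  1.315])}
594,117,150,-3.5 slide [0.038, -1.117, 0.086] rot [0.0008, -0.0031, 0.0011]
scene max z in bay [ 8.4 37.6 55.8]
bar 272 c [  2.6 115.4] s [98.  14.4] ang 0.0 mean [  4.4 117.   94.1] pca -0.1
scene paddle_tip 0.59 [ 87. -43.  12.]
scene paddle_tail 0.61 [-86. -33.  12.]
scene spoon_tip 0.68 [  87. -120.   12.]
scene spoon_tail 0.87 [-85. -95.  12.]
side max z in bay [11.1 26.6 46. ]
bar 96 c [-25.  109.2] s [16.4 48.5] ang 86.7 mean [-26.2 107.2  92. ] pca -1.4
side paddle_tip 0.83 [ 92. -51.  12.]
side paddle_tail 0.56 [-88. -39.  12.]
side spoon_tip 0.62 [  89. -113.   12.]
side spoon_tail 0.26 [ 18. 245.  12.]
```

View pics/g.png

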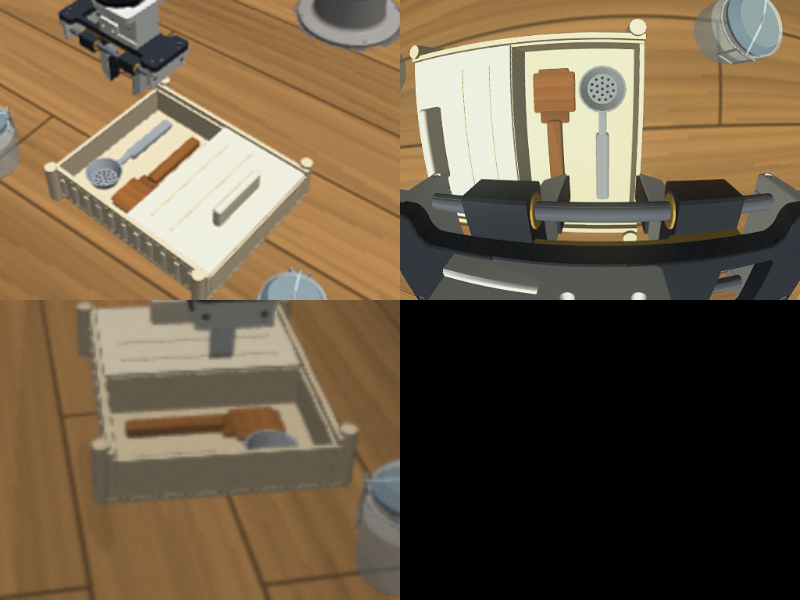

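Request:
servo_tool:
  slide:
    - [0.01,-0.28,0.0]
    - [0.02,-0.56,0.0]
    - [0.03,-0.84,0.05]
    - [0.035,-1.0,0.08]
    - [0.035,-1.0,0.08]
  rot:
    - [0,0,0]
    - [0,0,0]
    - [0,0,0]
    - [0,0,0]
    - [0,0,0]
  claw: [60,60,60,60,60]

```text
time: 19.18
tool_pos: [589.0, 96.8, 145.5]
tcp_rot: [-3.141, 0.001, -0.054]
contact_force: [0.8, 0.3, -0.7]
grip_width: 60.0
```

```bash
python3 mv.py - 594,117,150,-3.5 594,117,68,-3.5
```

```text
{'time': np.float64(19.175), 'tool_pos': array([588.973,  96.753, 145.542]), 'tcp_rot': array([-3.141e+00,  1.000e-03, -5.400e-02]), 'contact_force': array([ 0.783,  0.259, -0.685]), 'grip_width': np.float64(60.001), 'joint_positions': array([0.034, 0.544, 1.433, 0.   , 1.167, 1.659])}
594,117,150,-3.5 slide [0.0196, -0.1025, -0.0223] rot [-0.0, 0.0004, 0.0022]
594,117,68,-3.5 slide [0.0201, -0.1024, 0.3877] rot [-0.0, 0.0004, 0.0022]
```

Request:
servo_tool:
  slide:
    - [0.02,-0.1,0.0]
    - [0.02,-0.1,0.05]
    - [0.02,-0.1,0.2]
    - [0.02,-0.1,0.38]
    - [0.02,-0.1,0.38]
  rot:
    - [0,0,0.002]
    - [0,0,0.002]
    - [0,0,0.002]
    - [0,0,0.002]
    - [0,0,0.002]
  claw: [60,60,60,60,60]

```text
time: 19.8
tool_pos: [592.3, 112.5, 67.3]
tcp_rot: [3.14, 0.007, -0.065]
contact_force: [0.5, 0.0, 0.5]
grip_width: 60.3
```

Request:
servo_tool:
  slide:
    - [0,0,0]
    - [0,0,0]
    - [0,0,0]
    - [0,0,0]
    - [0,0,0]
  rot:
    - [0,0,0]
    - [0,0,0]
    - [0,0,0]
    - [0,0,0]
    - [0,0,0]
  claw: [40,8,8,8,8]

```text
time: 20.42
tool_pos: [594.8, 114.5, 70.7]
tcp_rot: [-3.141, -0.001, -0.064]
contact_force: [-0.4, 2.1, 1.4]
grip_width: 14.6
```

```bash
python3 mv.py - 585.4,-32,68.5,-3.5 585,-37,68.5,-3.5
```

```text
{'time': np.float64(20.425), 'tool_pos': array([594.765, 114.462,  70.683]), 'tcp_rot': array([-3.141e+00, -1.000e-03, -6.400e-02]), 'contact_force': array([-0.448,  2.089,  1.35 ]), 'grip_width': np.float64(14.599), 'joint_positions': array([0.063, 0.641, 1.486, 0.   , 1.014, 1.698])}
585.4,-32,68.5,-3.5 slide [0.0001, 0.7338, 0.0106] rot [-0.0002, -0.0002, -0.0009]
585,-37,68.5,-3.5 slide [-0.0003, 0.7589, 0.0106] rot [-0.0002, -0.0002, -0.0009]
```

Request:
servo_tool:
  slide:
    - [0,0.15,0]
    - [0,0.35,0]
    - [0,0.55,0]
    - [0,0.73,0]
    - [0,0.73,0]
  rot:
    - [0,0,0]
    - [0,0,0]
    - [0,0,0]
    - [0,0,0]
    - [0,0,0]
  claw: [8,8,8,8,8]

```text
time: 21.05
tool_pos: [585.5, -33.9, 70.7]
tcp_rot: [3.141, -0.001, -0.067]
contact_force: [1.1, -0.9, 0.7]
grip_width: 13.5
```

Request:
servo_tool:
  slide:
    - [0,0.01,0]
    - [0,0.02,0]
    - [0,0.03,0]
    - [0,0.035,0]
    - [0,0.035,0]
  rot:
    - [0,0,0]
    - [0,0,0]
    - [0,0,0]
    - [0,0,0]
    - [0,0,0]
  claw: [8,8,8,8,8]

```text
time: 21.68
tool_pos: [585.3, -37.3, 70.7]
tcp_rot: [-3.14, -0.001, -0.064]
contact_force: [2.5, 6.6, 3.9]
grip_width: 13.5
```

Request:
servo_tool:
  slide:
    - [0,0.008,0]
    - [0,0.016,0]
    - [0,0.016,0]
  rot:
    - [0,0,0]
    - [0,0,0]
    - [0,0,0]
  claw: [8,8,8]

```text
time: 22.05
tool_pos: [585.2, -37.4, 70.6]
tcp_rot: [-3.136, -0.001, -0.064]
contact_force: [4.3, 18.0, 3.8]
grip_width: 13.7
```

Request:
servo_tool:
  slide:
    - [0,-0.025,0]
    - [0,-0.025,0]
    - [0,-0.025,0]
    - [0,-0.025,-0.2]
    - [0,-0.025,-0.45]
  rot:
    - [0,0,0]
    - [0,0,0]
    - [0,0,0]
    - [0,0,0]
    - [0,0,0]
  claw: [8,50,50,60,60]

```text
time: 22.68
tool_pos: [583.7, -37.1, 159.8]
tcp_rot: [-3.141, 0.004, -0.065]
contact_force: [1.1, -0.6, -0.4]
grip_width: 49.4
```

Request:
servo_tool:
  slide:
    - [0,0,-0.1]
    - [-0.2,0,-0.3]
    - [-0.5,0,-0.4]
    - [-0.5,0,-0.4]
    - [-0.5,0,-0.4]
  rot:
    - [0,0,0]
    - [0,0,0]
    - [0,0,0]
    - [0,0,0]
    - [0,0,0]
  claw: [60,60,60,60,60]

```text
time: 23.3
tool_pos: [485.3, -30.7, 240.4]
tcp_rot: [3.141, -0.001, -0.065]
contact_force: [0.2, -0.4, -0.1]
grip_width: 59.7
```

```bash
python3 - <<'E'
from h import *
from fit import near,rect
obs(); s=capture("scene"); t=capture("side")
for n,c in(("scene",s),("side",t)):
    P=cloud(c)[c["depth"]>0]; P=Rn.from_euler("z",3.5,degrees=True).apply(P-[588,4.7,0])
    rect(near(P,-100,100,-100,60,84,99),n+" bar (shut: y=-42)"); rect(near(P,-120,120,-160,20,57,64),"cover")
    for q,z in(("jar_tall",0),("jar_short",0),("scoop",6)):
        for m in mark_of(q,n)[:1]: print(q,np.round(pix(c,m["xy"],z)))
cv2.imwrite("pics/i.png",np.hstack([cv2.resize(s["frame"],(400,300)),cv2.resize(t["frame"],(400,300))])[:,:,::-1])
E
```

```text
{'time': np.float64(23.3), 'tool_pos': array([485.335, -30.656, 240.413]), 'tcp_rot': array([ 3.141e+00, -1.000e-03, -6.500e-02]), 'contact_force': array([ 0.214, -0.443, -0.077]), 'grip_width': np.float64(59.662), 'joint_positions': array([-0.221,  0.259,  1.603, -0.   ,  1.278,  1.415])}
scene bar (shut: y=-42) 254 c [  1.2 -36.8] s [ 15.6 100.2] ang 88.0 mean [  3.9 -35.3  93.5] pca -0.5
cover 4003 c [ -0.1 -67.5] s [171.5 240.1] ang 89.7 mean [  6.7 -71.1  60.6] pca 0.3
jar_tall [726. 278.   0.]
jar_short [ 724. -284.    0.]
scoop [596.  78.   6.]
side bar (shut: y=-42) 261 c [ -0.3 -42.2] s [18.9 98. ] ang 89.9 mean [  0.2 -45.6  92.9] pca 179.8
cover 2964 c [ -0.1 -70.4] s [240.  178.6] ang 0.2 mean [ -0.8 -92.9  61.9] pca -179.8
jar_tall [727. 297.   0.]
jar_short [ 723. -283.    0.]
scoop [593.  64.   6.]
```

View pics/i.png

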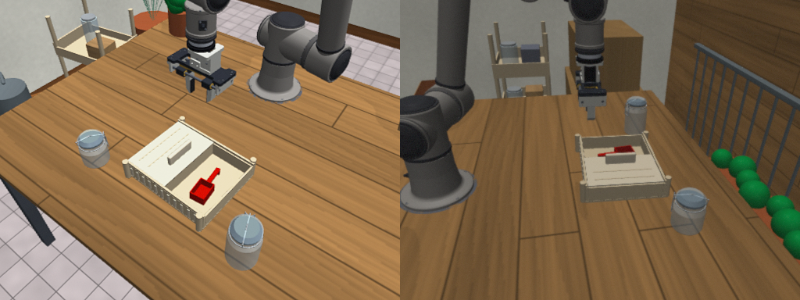

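```bash
python3 -c "
from plant import *
print(close_job())"
```

```text
the job is handed in; nothing more can be done
None
```

I slid the cover back to its stop and laid the paddle and the strainer spoon side by side in the empty bay. I then slid the cover shut over them, let go and moved the arm clear. The job was handed in at about 24 s; it gives no verdict.

**Cover:** The gripper travelled 154.2 mm between the hard stops at each end, which matches the full 154 mm. After I let go, the cameras showed the cover at most about 2 mm from its shut stop, against a limit of 6 mm. The two cameras differ by about 5 mm across the tray, so that figure is approximate.

**Utensils:** A picture taken before closing showed both lying flat, with every measured end point inside the bay. One side-camera reading of the spoon's handle end was clearly wrong and had low confidence (0.26), so I ignored it. The scene camera and the wrist picture both showed that end inside the bay. I could not look at the utensils again once the cover was shut.

**Bystanders:** The jars and scoop look unmoved in the last picture. Their position readings before and after agree to about 10 mm, which is the detectors' own scatter.

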